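# Square up the wiring duct on the mounting plate

### The job

The slotted wiring duct on the mounting plate hangs on one snug screw and has swung askew. Pick up the try square, lay its blade flat on the plate to the right of the duct with the stock in front of the plate's front edge, and press it into the corner until the stock bears on the edge and the duct lies flush along the blade. Finish while holding the square there, gripped and still pressed against both, so the duct can be screwed down; leave the screwdriver, the pen and the side cutters where they lie.

Things in the scene. Friction and masses are not known exactly. Their poses are not given: they have to be found in the camera images.
- square: Loose try square lying flat, 0.38 kg: blue stock 26 (x) x 150 (y) x 34 (z) mm and steel blade 3 x 28 x 170 mm. Origin: centre of the stock's underside. x points along the blade, y along the stock to the end that carries the blade. Blade: x 13 to 183, y 47 to 75, z 13 to 16 mm. The stock's inner face x = 13 mm goes to the plate's edge, the blade's outer edge y = 75 mm to the duct.
- square_corner (a point): Where the stock's inner face meets the plane of the blade's outer edge, at the blade's underside: square's x = 13, y = 75, z = 13 mm.
- mounting_plate: Bright sheet-metal mounting plate, 260 (x) x 360 (y) x 20 mm, fixed on the bench. Origin: centre of its underside. x points away from the robot, y left along the front edge. Top face z = 20 mm. A rail with terminals, 42 mm wide, up to 61 mm high, is fixed along y = 125 mm; right of the duct it is clear but for an earth stud 12 mm high at x = 112, y = -105 mm.
- datum_edge: The folded front edge of the plate, fixed to it. Its vertical front face is plate x = -130 mm, y -178 to 178 mm, from the bench to 18.5 mm high. Origin: on the bench, 5 mm behind that face, at mid-width.
- duct (a joint): Angle (rad) of the grey slotted wiring duct about its one screw: 0 = square to the front edge; positive = counter-clockwise from above, near end swung right (-y). Starts at 0.06 to 0.16, stops at +-0.25, stays where it is left; about 0.1 N m turns it (about 2 N at the blade). Smooth: friction of its walls and of the plate about 0.25.
- duct_screw (a point): The duct's pivot screw, at the plate's top face: plate x = -60, y = 40 mm. Duct: straight-walled, 30 mm wide, 36 mm high, from 50 mm before the screw to 170 mm beyond, its centre line through the screw. With the square home, the blade reaches 100 mm past the screw, so the flush duct cannot be pushed on and the force rises.
- screwdriver: Black screwdriver, 150 mm long, lying left of the plate; leave alone. Origin: centre of its underside.
- pen: Marker pen, 134 mm long, lying in front of the plate's left part; leave alone. Origin: centre of its underside.
- cutter: Side cutters with red handles, 163 mm long, lying at the right, behind the square; leave alone. Origin: centre of the underside.
- square_grip (a point): Mid-length of the stock's top, square's x = 0, y = 0, z = 34 mm. Grip here across the 26 mm width, the fingertips no lower than 17 mm under this point, so that they clear the plate (21 mm under it when the blade lies on the plate).
- square_tip (a point): Far end of the blade's outer edge, at its underside: square's x = 183, y = 75, z = 13 mm.

How it is judged:
On the way:
1. the square is picked up: held by the fingers, its stock clear of the bench by 25 mm or more (contact force between the fingers and square above 3 N and height (world z) of square above 0.025 m), for 0.2 s.
At the end, for the whole second after the job is handed in: Gripper holds the square (over 3 N); stock presses the edge and blade the duct with over 1 N each; duct within 0.012 rad of square; stock within 3 mm of the edge, both ends of the blade within 2.5 mm of the squared duct's wall; blade at most 7 mm above the plate, tilted under 0.06 rad, at rest (contact force between the fingers and square above 3 N and contact force between square and datum_edge above 1 N and contact force between square and duct above 1 N and value of joint duct between -0.012 and 0.012 rad and x of square_corner in the frame of mounting_plate between -0.132 and -0.127 m and z of square_corner in the frame of mounting_plate below 0.027 m and angle between square's own z axis and vertical below 0.06 rad and linear speed of square below 0.02 m/s and y of square_corner in the frame of mounting_plate between 0.0225 and 0.0275 m and y of square_tip in the frame of mounting_plate between 0.0225 and 0.0275 m); the arm keeps its last pose, push and grip.
It fails at once if the screwdriver is moved by more than 30 mm (distance of screwdriver from where it was at the start of the episode above 0.03 m).
It fails at once if the pen is moved by more than 30 mm (distance of pen from where it was at the start of the episode above 0.03 m).
It fails at once if the side cutters are moved by more than 30 mm (distance of cutter from where it was at the start of the episode above 0.03 m).
It also fails if it takes over 51 s, if anything falls off the work surface, if the arm or the gripper's body presses on something with over 40 N, if the wrist force passes 120 N, or if a joint passes its speed limit or range.

### The arm

A 6-joint arm with a two-finger parallel gripper is mounted at the origin on a cart in front of the work surface, level with it; the furniture and walls round the work are solid. World frame = base frame: x ahead of the robot, y to its left, z up, the work surface at z = 0. Lengths are in m, angles in rad, forces in N, time in s.
With the tool pointing down it reaches from about 0.325 to 0.775 m from the base axis. Payload 5.5 kg.
Tool frame: the origin (TCP) lies midway between the tips of the shut fingers; the grasp point (between the pads) lies 19 mm behind it (robot.tcp_to_grasp is the distance from the TCP to the grasp point, in m); z points along the fingers, y is the line along which they close (so a half turn about z gives the same grasp; the last joint's range is limited). The gripper opens to 88 mm and grips with 3 to 60 N. Pads are 20 mm wide; open, the fingers measure 115 mm over their backs; the gripper's body (75 mm by 178 mm) begins 61 mm behind the grasp point.
Start: joints at [-1.238, 0.091, 1.231, -0, 1.82, -0.057], TCP at [0.228, -0.555, 0.223] pointing down, gripper open.
Joint ranges: [-2.87, 2.87], [-0.86, 2.18], [0.17, 2.46], [-1.51, 4.65], [0.06, 2.69], [-2.65, 2.65]. Speed limits (rad/s): [2.57, 2.57, 3.01, 3.14, 3.14, 3.14].

### API

Orientations are given as a unit quaternion [w, x, y, z].
In Python, from rig import robot gives the robot as it stands. The module is installed in compiled form; this text tells all that it offers.
- The arm moves only by the shell command python3 -m crank 'ROWS' [OPENING] [FORCE]. ROWS is JSON, one flat list of numbers, 6 for each row, row after row: the shift along the tool's x, y, z in mm, then the turn, a rotation vector about the tool's x, y, z in degrees. In form: [x, y, z, ax, ay, az, x, y, z, ax, ay, az, ...]. A call has 1 to 20 rows; each row is the pose to reach, as a shift and turn from the pose commanded when the call began, along the tool's axes at that moment; what a row does not reach only later rows make up. A row lasts 1/10 s, in which the tool goes at most 50 mm and 8.59 degrees, less where a joint would pass 70% of its speed; a pose out of reach is approached as far as the arm can. A call with a gripper value outside its range is refused whole. OPENING is the finger opening in mm, from 0 to 87.8, set as the call begins (- or left out, the last holds). The fingers move at their own pace and stop on an object; FORCE is the grip in N (left out, the last holds). Time passes only in rows, so rows that repeat a pose let the fingers close. It gives the time, the measured TCP pose, the force, the opening and the grip force at its end, in the units of the state.
- robot.observe(): the state, without advancing time (a new reading comes with each control period).
- robot.capture(name): name is "scene" or "top" or "wrist"; returns the picture (480x640x3 uint8, blue, green, red); there is no depth.
- robot.camera_info(name): a dict with "fx", "fy", "cx", "cy" (pixels), "k1" (the pictures are not rectified: a ray, as slopes to the right and down, at radius r is drawn at 1 + k1 r^2 times it, then the intrinsics apply), "R" (3x3) and "t" (3): a world point X has camera coordinates R X + t. Camera axes: x right, y down, z forward; pixel columns grow to the right and rows downward; lengths in m; the calibration is good to about 2 mm. A picture is of the moment at which its call begins: read the wrist's pose just before it. camera_info takes no time and is no camera call; for the wrist camera it gives the pose at the moment of the call.
- robot.sign_off(): hands the job in; it is judged then, once.
The state is a dict: "t": time; "joint_pos": joint angles; "dq": joint speeds; "joint_torque": joint torques, N m; "tcp_pos": TCP position; "orientation": TCP orientation; "force": force on the tool from outside, world axes, zero at the start; "wrist_torque": the same for the moment, N m; "grip_width": finger opening in m; "gripper_force": force on a finger pad.
Only numpy, scipy, OpenCV 4.12 (cv2) and the standard library are available. Lean on these libraries where they do the work, as an engineer would, in place of code of your own. Each camera call takes 0.05 s, during which the arm holds its last target. There are 200 camera calls.

## Working session

There is one attempt and no reset: what is moved stays moved. The work goes in short steps, Python scripts to look and compute and a shell command to move; the robot and the scene stay as the last step left them, time stands still between calls to the robot, and variables do not carry over. Pictures are saved under pics/ and viewed, at most 12 in all, crops included, and the job is handed in when it is done.

```bash
mkdir -p pics
cat > h.py <<'E'
import numpy as np, cv2
from rig import robot
def ray(ci,u,v):
    x,y=(u-ci["cx"])/ci["fx"],(v-ci["cy"])/ci["fy"]
    a,b=x,y
    for _ in range(20):
        s=1+ci["k1"]*(a*a+b*b); a,b=x/s,y/s
    R,t=np.array(ci["R"]),np.array(ci["t"])
    return -R.T@t, R.T@np.array([a,b,1.])
def onz(ci,u,v,z):
    o,d=ray(ci,u,v); return o+d*(z-o[2])/d[2]
def proj(ci,X):
    c=np.array(ci["R"])@np.array(X)+np.array(ci["t"]); a,b=c[:2]/c[2]; s=1+ci["k1"]*(a*a+b*b)
    return np.array([ci["fx"]*a*s+ci["cx"],ci["fy"]*b*s+ci["cy"]])
E
python3 - <<'E'
from h import *
for n in("top","scene"):
    ci=robot.camera_info(n); im=robot.capture(n); cv2.imwrite(f"pics/{n}0.png",im)
    print(n,-np.array(ci["R"]).T@np.array(ci["t"]))
s=robot.observe(); print(s["t"],s["tcp_pos"],s["orientation"],s["force"],s["grip_width"])
E
```

```text
top [ 0.33088761 -0.0932689   1.72906312]
scene [-0.24804483  0.74710703  1.13839596]
0.1 [ 0.22792899 -0.55474614  0.22163407] [-8.46911019e-04  9.81065494e-01  1.93674386e-01 -1.07631230e-04] [ 1.10204664 -1.18065316 -1.32773025] 0.08790523179306517
```

View pics/top0.png

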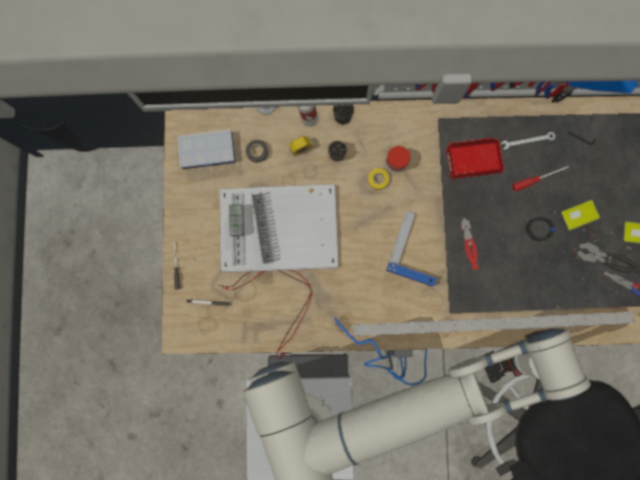

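View pics/scene0.png

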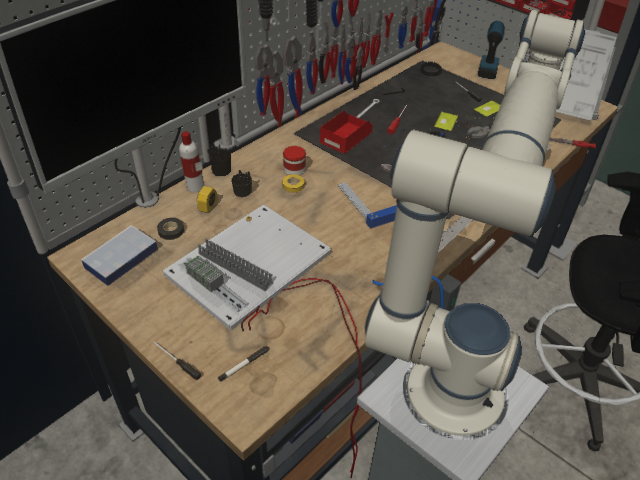

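The top view shows the square with its stock from about (388,265) to (437,282) and the blade up to (410,213). The plate spans about (219,188) to (338,270), with the duct at about (265,228). The cutters are at (469,243) and the pen at (208,302).

Run:
```python
from h import *
ci=robot.camera_info("top"); im=cv2.imread("pics/top0.png"); hsv=cv2.cvtColor(im,cv2.COLOR_BGR2HSV)
m=cv2.inRange(hsv,(100,120,60),(125,255,255)); m[:255]=0;m[290:]=0;m[:,:380]=0;m[:,442:]=0
r=cv2.minAreaRect(cv2.findNonZero(m)); b=cv2.boxPoints(r)
print("stock",r); B=np.array([onz(ci,*p,.034)[:2] for p in b]); print(B.round(4),B.mean(0))
m=cv2.inRange(hsv,(0,0,165),(180,40,255)); m[:175]=0;m[280:]=0;m[:,:212]=0;m[:,345:]=0
c=max(cv2.findContours(m,0,2)[0],key=cv2.contourArea)
r=cv2.minAreaRect(c); print("plate",r); B=np.array([onz(ci,*p,.02)[:2] for p in cv2.boxPoints(r)]);print(B.round(4),B.mean(0))
for a,b_ in((0,1),(1,2)): d=B[b_]-B[a];print(np.linalg.norm(d),np.degrees(np.arctan2(d[1],d[0])))
for n,p in dict(tipblade=(410,213),duct=(265,228),pen=(208,302),cut=(472,265)).items(): print(n,onz(ci,*p,.02).round(3))
```

```text
stock ((411.3000183105469, 274.10003662109375), (48.066627502441406, 7.589466571807861), 18.434946060180664)
[[ 0.4677 -0.2768]
 [ 0.4894 -0.2848]
 [ 0.4404 -0.4206]
 [ 0.4189 -0.4124]] [ 0.45407249 -0.34863014]
plate ((277.12017822265625, 227.44406127929688), (82.50273132324219, 115.90349578857422), 87.66268920898438)
[[ 0.7351  0.2417]
 [ 0.741  -0.1202]
 [ 0.4837 -0.1245]
 [ 0.4766  0.2307]] [0.60910117 0.05691508]
0.36191375056846725 -89.05371008018287
0.25736949263525954 -179.03623035139398
tipblade [ 0.644 -0.354  0.02 ]
duct [0.607 0.094 0.02 ]
pen [0.383 0.27  0.02 ]
cut [ 0.479 -0.537  0.02 ]
```

```bash
cat >> h.py <<'E'
from scipy.spatial.transform import Rotation as Rn
def go(pos,yaw):
    """row toward TCP pos (m), tool down, tool y at world yaw (deg)"""
    s=robot.observe(); q=s["orientation"]; R=Rn.from_quat([q[1],q[2],q[3],q[0]])
    a=np.radians(yaw); y=np.array([np.cos(a),np.sin(a),0]); z=np.array([0,0,-1.]); 
    T=np.column_stack([np.cross(y,z),y,z])
    sh=R.inv().apply(np.array(pos)-np.array(s["tcp_pos"]))*1000; rv=(R.inv()*Rn.from_matrix(T)).as_rotvec(degrees=True)
    print("row",sh.round(1),rv.round(2),"t",round(s["t"],2),"F",np.round(s["force"],1))
E
python3 -c "
from h import *
go([.454,-.349,.22],-20)"
```

```text
row [ 287.3 -104.4    1.8] [ -0.09  -0.05 -47.67] t 0.1 F [ 1.1 -1.2 -1.3]
```

```bash
python3 -m crank '[40,-15,0,0,0,-7, 85,-31,0,0,0,-14, 130,-47,0,0,0,-21.5, 175,-64,0,0,0,-29, 220,-80,0,0,0,-36.5, 260,-95,0,0,0,-43, 287,-104,2,0,0,-47.7, 287,-104,2,0,0,-47.7, 287,-104,2,0,0,-47.7, 287,-104,2,0,0,-47.7, 287,-104,2,0,0,-47.7]' 60
python3 - <<'E'
from h import *
ci=robot.camera_info("wrist"); im=robot.capture("wrist"); cv2.imwrite("pics/w1.png",im)
print(proj(ci,[.454,-.349,.034]))
t=robot.camera_info("top"); im=robot.capture("top"); cv2.imwrite("pics/top1.png",im)
E
```

```text
t: 1.2
tcp_pos: [0.453, -0.3507, 0.2207]
orientation: [0.0, 0.82, 0.573, -0.0]
force: [0.1, 0.3, -0.2]
grip_width: 0.0599
gripper_force: 0.0
[316.51805481 218.18864224]
```

View pics/w1.png

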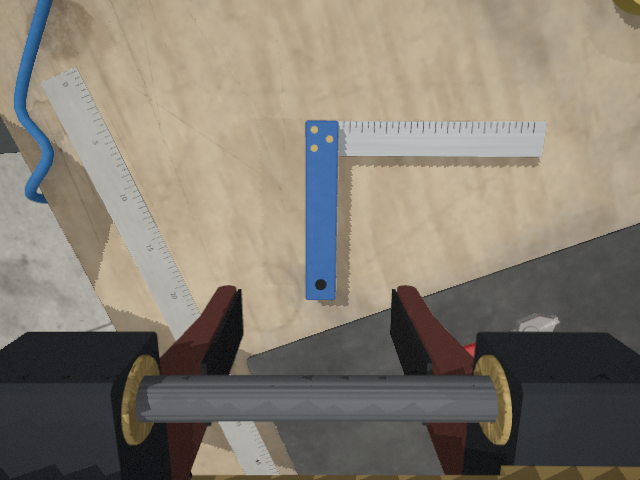

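The wrist view shows the blue stock upright, from (306,121) to (338,299), with the blade running right along rows 122 to 156. The fingers straddle the stock's column.

Run:
```python
from h import *
ci=robot.camera_info("wrist"); im=cv2.imread("pics/w1.png"); hsv=cv2.cvtColor(im,cv2.COLOR_BGR2HSV)
m=cv2.inRange(hsv,(100,110,50),(125,255,255)); m[:,:250]=0; m[:,400:]=0; m[310:]=0
r=cv2.minAreaRect(max(cv2.findContours(m,0,2)[0],key=cv2.contourArea)); print(r)
B=np.array([onz(ci,*p,.034)[:2] for p in cv2.boxPoints(r)]); c=B.mean(0); print(B.round(4),c)
ds=[B[i+1]-B[i] for i in(0,1)]
for d in ds: print(np.linalg.norm(d),np.degrees(np.arctan2(d[1],d[0])))
d=max(ds,key=np.linalg.norm); yaw=(np.degrees(np.arctan2(d[1],d[0]))%180)-90; print(yaw)
go([*c,.12],yaw); go([*c,.0185],yaw)
```

```text
((321.5, 210.0), (178.0, 31.0), 90.0)
[[ 0.4729 -0.274 ]
 [ 0.4955 -0.2822]
 [ 0.4464 -0.422 ]
 [ 0.4211 -0.4128]] [ 0.458969   -0.34772781]
0.024072751208541816 -20.07988506058885
0.14813373315688633 -109.34773363399702
-19.347733633997024
row [  4.7   4.4 100.7] [-0.    0.01 -0.74] t 1.3 F [-0.  -0.2  0.3]
row [  4.7   4.4 202.2] [-0.    0.01 -0.74] t 1.3 F [-0.  -0.2  0.3]
```

```bash
python3 -m crank '[3,3,40,0,0,-0.4, 4.7,4.4,85,0,0,-0.4, 4.7,4.4,130,0,0,-0.4, 4.7,4.4,165,0,0,-0.4, 4.7,4.4,185,0,0,-0.4, 4.7,4.4,196,0,0,-0.4, 4.7,4.4,202,0,0,-0.4, 4.7,4.4,202,0,0,-0.4, 4.7,4.4,202,0,0,-0.4]' && python3 -m crank '[0,0,0,0,0,0,0,0,0,0,0,0,0,0,0,0,0,0,0,0,0,0,0,0,0,0,0,0,0,0,0,0,0,0,0,0,0,0,0,0,0,0,0,0,0,0,0,0]' 10 45
```

```text
t: 2.2
tcp_pos: [0.4603, -0.3476, 0.0203]
orientation: [0.001, 0.817, 0.577, 0.0]
force: [0.4, 1.0, -0.1]
grip_width: 0.0603
gripper_force: 0.0
t: 3.0
tcp_pos: [0.4595, -0.3468, 0.0188]
orientation: [-0.0, 0.817, 0.577, -0.0]
force: [-2.4, 0.5, 2.2]
grip_width: 0.0256
gripper_force: 44.9
```

```bash
python3 -m crank '[0,0,-15,0,0,0, 0,0,-45,0,0,0, 0,0,-80,0,0,0, 0,0,-110,0,0,0,0,0,-120,0,0,0,0,0,-120,0,0,0,0,0,-120,0,0,0,0,0,-120,0,0,0]'
python3 - <<'E'
from h import *
ci=robot.camera_info("wrist"); im=robot.capture("wrist"); cv2.imwrite("pics/w2.png",im)
s=robot.observe(); print(s["tcp_pos"],s["gripper_force"],s["wrist_torque"])
go([.44,-.05,.13],1)
E
```

```text
t: 3.8
tcp_pos: [0.4589, -0.3461, 0.1359]
orientation: [-0.002, 0.817, 0.577, -0.001]
force: [0.9, -0.1, -3.4]
grip_width: 0.0256
gripper_force: 44.9
[ 0.45893201 -0.34620257  0.13608548] 44.937012791633606 [-0.05800247  0.00595337 -0.01216005]
row [ 272.7 -117.     6.9] [ -0.2   -0.12 -20.57] t 3.85 F [ 0.3 -0.  -3.6]
```

View pics/w2.png

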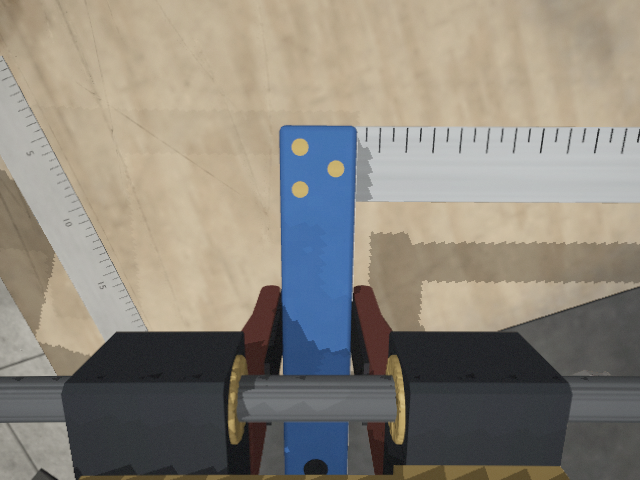

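The wrist view shows the square held. The stock end's corners are at (281,126) and (356,126), the blade's outer edge is at row ~127, and its right part runs out of frame. I'll check the tilt against a level model.

```bash
cat >> h.py <<'E'
def sqpts(dy=0,topz=.0155,dx=0):
    """camera-independent: square points in world given level grip, offset dy along stock"""
    s=robot.observe(); q=s["orientation"]; R=Rn.from_quat([q[1],q[2],q[3],q[0]])
    p=np.array(s["tcp_pos"])
    # tool x = -(stock y)?  tool y = square x, tool z down => square y = z_up x x = -tool z x tool y = tool x
    return lambda sx,sy,sz: p+R.apply([sy+dy,sx+dx,-(sz-(.034-topz))])
E
python3 - <<'E'
from h import *
ci=robot.camera_info("wrist"); f=sqpts()
for n,P in dict(endL=(-.013,.075,.034),endR=(.013,.075,.034),midR=(.013,.0,.034),midL=(-.013,.0,.034),hole=(0,-.065,.034),bl=(.10,.075,.016),bl2=(.1,.047,.016)).items(): print(n,proj(ci,f(*P)).round(1))
im=cv2.imread("pics/w2.png"); hsv=cv2.cvtColor(im,cv2.COLOR_BGR2HSV); m=cv2.inRange(hsv,(100,110,40),(125,255,255))
for r in (135,200,280,340,440,465):
    x=np.flatnonzero(m[r,230:420])+230; print(r,x.min(),x.max())
g=cv2.cvtColor(im,cv2.COLOR_BGR2GRAY).astype(int)
for c in(400,510,620): print(c,[ (r,g[r+1,c]-g[r-1,c]) for r in range(105,230) if abs(g[r+1,c]-g[r-1,c])>25][:1],[ (r,g[r+1,c]-g[r-1,c]) for r in range(190,225) if abs(g[r+1,c]-g[r-1,c])>18])
E
```

```text
endL [276.  121.2]
endR [355.5 121.2]
midR [350.6 330.9]
midL [280.9 330.8]
hole [315.7 476. ]
bl [589.9 121.4]
bl2 [577.4 197.8]
135 280 355
200 281 353
280 282 351
340 282 350
440 284 347
465 285 346
400 [] []
510 [] [(201, np.int64(-25))]
620 [] []
```

Run:
```python
from h import *
from scipy.optimize import least_squares
ci=robot.camera_info("wrist"); s=robot.observe()
q=s["orientation"]; R=Rn.from_quat([q[1],q[2],q[3],q[0]]); p=np.array(s["tcp_pos"])
# measured: points of square -> pixels (hole at ~y=-.065 unsure; edges as columns at rows)
def P(v,sx,sy,sz):
    dy,dz,a,yw,b,dx=v
    X=Rn.from_euler('zxy',[yw,a,b]).apply([sx,sy,sz-.034])   # square coords, x along, rot about grip
    return proj(ci,p+R.apply([X[1]+dy,X[0]+dx,-(X[2]+.0155+dz)]))
def f(v):
    r=[]
    r+=list(P(v,-.013,.075,.034)-[280,125]); r+=list(P(v,.013,.075,.034)-[356,125])
    def edge(sx,row,col):
        A=P(v,sx,.03,.034);B=P(v,sx,-.05,.034); return A[0]+(B[0]-A[0])*(row-A[1])/(B[1]-A[1])-col
    for row,l,rr in((200,280.5,353.5),(280,281.5,351.5),(340,281.5,350.5),(440,283.5,347.5),(465,284.5,346.5)):
        r+=[edge(-.013,row,l),edge(.013,row,rr)]
    A=P(v,.06,.075,.016);B=P(v,.11,.075,.016); r+=[A[1]+(B[1]-A[1])*(510-A[0])/(B[0]-A[0])-127]
    A=P(v,.06,.047,.016);B=P(v,.11,.047,.016); r+=[A[1]+(B[1]-A[1])*(510-A[0])/(B[0]-A[0])-201.5]
    return np.array(r)
o=least_squares(f,np.zeros(6)); print(o.x[:2].round(4),np.degrees(o.x[2:5]).round(2),o.x[5].round(4),o.fun.round(1))
```

```text
[-0.0011 -0.0039] [-1.22 -0.32 -1.37] 0.0002 [-0.6 -0.3 -0.1  0.1  0.   0.3  0.1  0.1  0.9 -0.5  0.2 -0.1 -0.5  0.2
  0.2  0.1]
```

```bash
python3 -m crank '[30,-13,2,0,0,-3, 70,-30,4,0,0,-6, 110,-47,6,0,0,-9, 150,-64,7,0,0,-12, 190,-81,7,0,0,-15, 230,-98,7,0,0,-18, 260,-112,7,0,0,-20, 273,-117,7,0,0,-20.6, 273,-117,7,0,0,-20.6, 273,-117,7,0,0,-20.6, 273,-117,7,0,0,-20.6]'
python3 - <<'E'
from h import *
s=robot.observe();print(s["tcp_pos"],s["gripper_force"])
im=robot.capture("wrist"); cv2.imwrite("pics/w3.png",im)
im=robot.capture("top"); cv2.imwrite("pics/top3.png",im); cv2.imwrite("pics/top3c.png",cv2.resize(im[160:320,180:380],(800,640),interpolation=2)[:600])
E
```

```text
t: 4.95
tcp_pos: [0.4407, -0.0512, 0.1311]
orientation: [-0.0, 0.701, 0.713, -0.0]
force: [0.3, -0.2, -3.6]
grip_width: 0.026
gripper_force: 44.9
[ 0.44072785 -0.05124443  0.13109603] 44.936978816986084
```

View pics/w3.png

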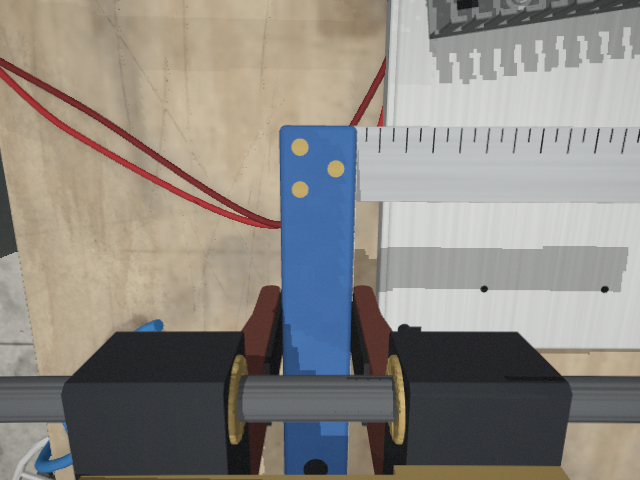

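View pics/top3c.png

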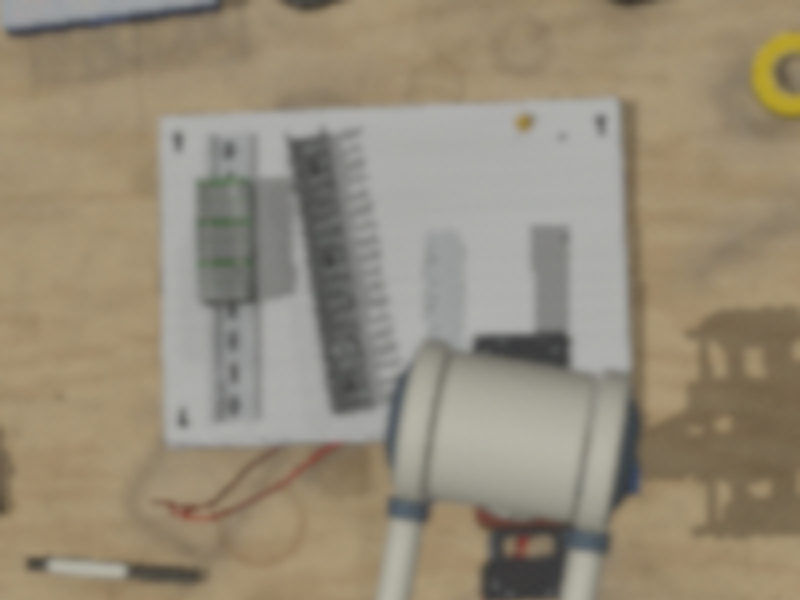

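The wrist view shows the plate's front edge from about (386,60) to (379,320), the duct's near right corner at about (432,40), and the blade clear to its right. The top view agrees: the duct leans counter-clockwise and the blade sits over the clear area.

Run:
```python
from h import *
ci=robot.camera_info("wrist"); g=cv2.GaussianBlur(cv2.cvtColor(cv2.imread("pics/w3.png"),cv2.COLOR_BGR2GRAY),(3,3),0).astype(int)
hs=cv2.cvtColor(cv2.imread("pics/w3.png"),cv2.COLOR_BGR2HSV)
m=((hs[...,1]<30)&(hs[...,2]>90)).astype(int)
for r in (20,60,90,115,215,230,260,300,315): 
    c=360+np.argmax([m[r,360+i:366+i].sum()==6 for i in range(60)]); print(r,c,onz(ci,c,r,.02).round(4))
for c in (500,560,630):
    r=300+np.argmax(m[300:400,c]==0); print("right",c,r,onz(ci,c,r,.02).round(4))
print("duct near corner",onz(ci,430,40,.056).round(4), onz(ci,640,6,.056).round(4))
f=sqpts(dy=-.001); print("corner",f(.013,.075,.013),"tip",f(.183,.075,.013))
```

```text
20 386 [0.479 0.082 0.02 ]
60 386 [0.4803 0.0608 0.02  ]
90 384 [0.4802 0.0443 0.02  ]
115 383 [0.4804 0.0301 0.02  ]
215 379 [ 0.4814 -0.0315  0.02  ]
230 378 [ 0.4813 -0.0414  0.02  ]
260 377 [ 0.4817 -0.0618  0.02  ]
300 377 [ 0.4832 -0.0902  0.02  ]
315 382 [ 0.4872 -0.1012  0.02  ]
right 500 332 [ 0.5694 -0.1123  0.02  ]
right 560 349 [ 0.6126 -0.1244  0.02  ]
right 630 349 [ 0.6606 -0.1233  0.02  ]
duct near corner [0.4967 0.0652 0.056 ] [0.5978 0.0813 0.056 ]
corner [0.45260561 0.02286692 0.12580479] tip [0.622583   0.02563752 0.12569642]
```

```bash
python3 -m crank '[0,0,20,0,0,0, 0,0,45,0,0,0, 0,0,70,0,0,0, 0,0,88,0,0,0,0,0,95,0,0,0,0,0,99,0,0,0,0,0,101,0,0,0,0,0,102,0,0,0,0,0,102,0,0,0,0,0,102,0,0,0]' - 60
python3 - <<'E'
from h import *
go([.4407,-.0512,.026],.95)
im=robot.capture("wrist"); cv2.imwrite("pics/w4.png",im)
E
```

```text
t: 6.05
tcp_pos: [0.4413, -0.0505, 0.0303]
orientation: [0.0, 0.701, 0.713, 0.0]
force: [-0.1, -0.1, -2.9]
grip_width: 0.0257
gripper_force: 59.9
row [-0.7 -0.6  4.3] [0.06 0.02 0.09] t 6.05 F [-0.1 -0.1 -2.9]
```

View pics/w4.png

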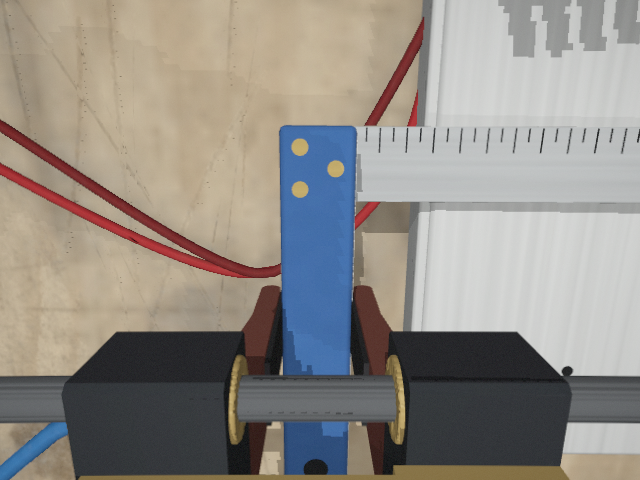

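The blade hovers a few mm over the plate and the stock is in front of the edge (edge column 410–424, stock face at 355). The duct is out of view above.

```bash
python3 -m crank '[0,5,1,0,0,0, 0,12,2,0,0,0, 0,18,3,0,0,0, 0,21,3,0,0,0, 0,22,3,0,0,0, 0,22,3,0,0,0,0,22,3,0,0,0]'
python3 -m crank '[0,1,0,0,0,0,0,2,0,0,0,0,0,3,0,0,0,0,0,4,0,0,0,0,0,4,0,0,0,0]'
```

```text
t: 6.8
tcp_pos: [0.4628, -0.05, 0.0266]
orientation: [-0.0, 0.701, 0.713, -0.0]
force: [0.4, -0.3, -4.1]
grip_width: 0.0255
gripper_force: 59.9
t: 7.3
tcp_pos: [0.467, -0.05, 0.0266]
orientation: [-0.0, 0.701, 0.713, 0.0]
force: [0.6, -1.1, -3.6]
grip_width: 0.0254
gripper_force: 59.9
```

```bash
python3 -m crank '[0,0.5,0,0,0,0,0,1,0,0,0,0,0,1.5,0,0,0,0,0,1.5,0,0,0,0]'
python3 -m crank '[0,0.5,0,0,0,0,0,1,0,0,0,0,0,1.5,0,0,0,0,0,1.5,0,0,0,0]'
```

```text
t: 7.7
tcp_pos: [0.4684, -0.0499, 0.0267]
orientation: [0.0, 0.701, 0.713, 0.0]
force: [0.2, -0.3, -3.2]
grip_width: 0.0256
gripper_force: 59.9
t: 8.1
tcp_pos: [0.4698, -0.0499, 0.0266]
orientation: [-0.0, 0.701, 0.713, -0.0]
force: [-0.2, 0.6, -3.0]
grip_width: 0.0257
gripper_force: 59.9
```

```bash
python3 -m crank '[0,0.5,0,0,0,0,0,1,0,0,0,0,0,1.5,0,0,0,0,0,1.5,0,0,0,0]'
python3 - <<'E'
from h import *
im=robot.capture("wrist"); cv2.imwrite("pics/w5.png",im)
E
```

```text
t: 8.5
tcp_pos: [0.47, -0.0499, 0.0264]
orientation: [-0.001, 0.701, 0.714, -0.001]
force: [-7.9, -0.4, -1.6]
grip_width: 0.0256
gripper_force: 60.0
```

View pics/w5.png

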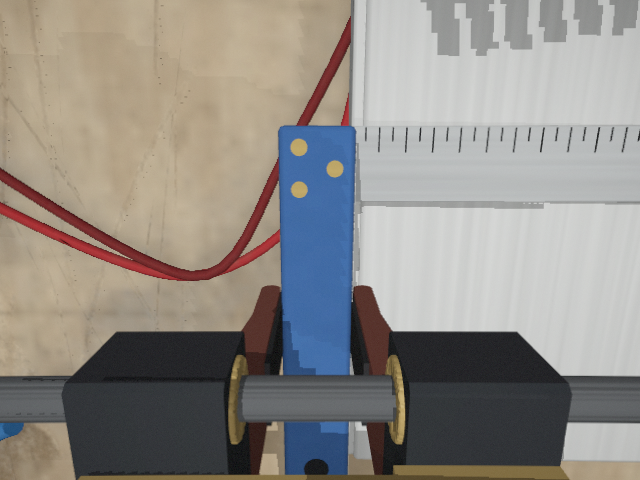

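The stock bears on the edge: the stock face meets the plate edge at column ~353, with 8 N.

```bash
python3 -m crank '[0,-2.5,0,0,0,0, 6,-2.5,0,0,0,0, 14,-2.5,0,0,0,0, 22,-2.5,0,0,0,0, 30,-2.5,0,0,0,0, 35,-2.5,0,0,0,0, 38,-2.5,0,0,0,0, 38,-2.5,0,0,0,0]'
python3 -m crank '[1,0,0,0,0,0, 2,0,0,0,0,0, 3,0,0,0,0,0, 4,0,0,0,0,0, 5,0,0,0,0,0, 6,0,0,0,0,0, 7,0,0,0,0,0, 8,0,0,0,0,0,8,0,0,0,0,0]'
```

```text
t: 9.35
tcp_pos: [0.4682, -0.0114, 0.0266]
orientation: [-0.0, 0.7, 0.714, 0.0]
force: [-0.0, 0.6, -3.2]
grip_width: 0.0256
gripper_force: 59.9
t: 10.25
tcp_pos: [0.468, -0.0038, 0.0266]
orientation: [-0.0, 0.701, 0.714, 0.0]
force: [0.1, 0.1, -3.5]
grip_width: 0.0258
gripper_force: 59.9
```

```bash
python3 -m crank '[0.7,0,0,0,0,0, 1.4,0,0,0,0,0, 2.2,0,0,0,0,0, 3,0,0,0,0,0, 3,0,0,0,0,0]'
python3 -m crank '[0.7,0,0,0,0,0, 1.4,0,0,0,0,0, 2.2,0,0,0,0,0, 3,0,0,0,0,0, 3,0,0,0,0,0]'
python3 -m crank '[0.7,0,0,0,0,0, 1.4,0,0,0,0,0, 2.2,0,0,0,0,0, 3,0,0,0,0,0, 3,0,0,0,0,0]'
```

```text
t: 10.75
tcp_pos: [0.468, -0.0012, 0.0267]
orientation: [0.0, 0.701, 0.713, -0.0]
force: [0.2, -2.2, -3.6]
grip_width: 0.0254
gripper_force: 59.9
t: 11.25
tcp_pos: [0.4679, 0.0022, 0.0266]
orientation: [-0.0, 0.701, 0.714, 0.0]
force: [-0.5, -2.7, -4.5]
grip_width: 0.0253
gripper_force: 59.9
t: 11.75
tcp_pos: [0.4679, 0.0052, 0.0266]
orientation: [-0.0, 0.701, 0.713, 0.0]
force: [0.5, -1.9, -3.8]
grip_width: 0.0259
gripper_force: 59.9
```

```bash
python3 -m crank '[0.5,0,0,0,0,0, 1,0,0,0,0,0, 1.5,0,0,0,0,0, 1.5,0,0,0,0,0]'
python3 -m crank '[0,1,0,0,0,0, 0,2,0,0,0,0, 0,2.5,0,0,0,0, 0,2.5,0,0,0,0]'
```

```text
t: 12.15
tcp_pos: [0.4677, 0.0057, 0.0267]
orientation: [0.0, 0.701, 0.713, -0.001]
force: [-1.6, -6.4, -3.3]
grip_width: 0.0256
gripper_force: 60.0
t: 12.55
tcp_pos: [0.4686, 0.0056, 0.0264]
orientation: [-0.001, 0.701, 0.713, -0.002]
force: [-9.1, -6.0, -0.4]
grip_width: 0.0259
gripper_force: 60.0
```

Run:
```python
from h import *
s=robot.observe(); q=s["orientation"]; R=Rn.from_quat([q[1],q[2],q[3],q[0]]).as_matrix(); print("tool y yaw",np.degrees(np.arctan2(R[1,1],R[0,1])),"z",R[:,2].round(4),"torque",np.round(s["wrist_torque"],2),"F",np.round(s["force"],1))
im=robot.capture("wrist"); cv2.imwrite("pics/w6.png",im)
im=robot.capture("top"); cv2.imwrite("pics/top6.png",im)
```

```text
tool y yaw 0.9849971740040497 z [-0.0044 -0.0019 -1.    ] torque [-1.14  1.   -0.17] F [-9.1 -6.  -0.4]
```

View pics/w6.png

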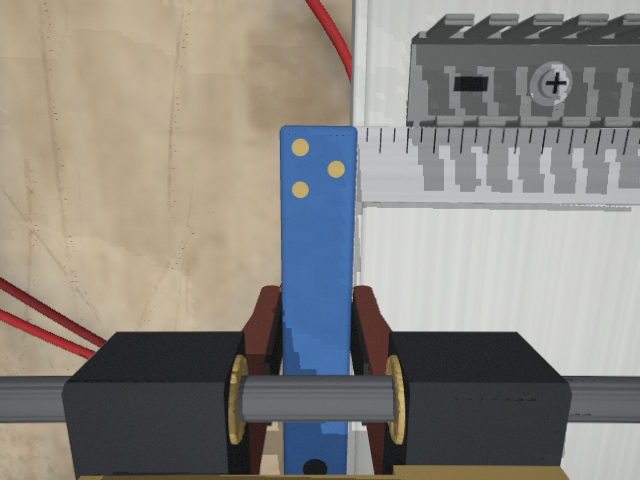

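The stock is on the edge (column ~355) and the duct lies along the blade (wall at row ~125, screw at (552,84)). I'll check the angles.

Run:
```python
from h import *
ci=robot.camera_info("wrist"); im=cv2.imread("pics/w6.png"); g=cv2.GaussianBlur(cv2.cvtColor(im,cv2.COLOR_BGR2GRAY),(3,3),0).astype(float); hs=cv2.cvtColor(im,cv2.COLOR_BGR2HSV)
m=((hs[...,1]<30)&(hs[...,2]>90)).astype(int)
E=[]
for r in range(4,122,4):
    c=335+np.argmax([m[r,335+i:341+i].sum()==6 for i in range(50)]); E.append(onz(ci,c,r,.019)[:2])
def yaw(P):
    P=np.array(P); vx,vy,x,y=cv2.fitLine(P.astype(np.float32),cv2.DIST_HUBER,0,.001,.001).ravel(); return np.degrees(np.arctan2(vy,vx)),x,y
print("front edge (90 off)",yaw(E))
def row(c,a,b,s): d=np.diff(g[a:b,c])*s; return a+np.argmax(d)+.5
D=[onz(ci,c,row(c,32,52,-1),.056)[:2] for c in range(425,636,3)]; print("duct left wall top",yaw(D))
D=[onz(ci,c,row(c,110,122,-1),.056)[:2] for c in range(425,636,3)]; print("duct right wall",yaw(D))
B=[onz(ci,c,row(c,118,134,1),.023)[:2] for c in range(375,636,3)]; print("blade outer",yaw(B))
B=[onz(ci,c,row(c,192,212,-1),.023)[:2] for c in range(375,636,3)]; print("blade inner",yaw(B))
t=robot.camera_info("top"); im=cv2.imread("pics/top6.png"); cv2.imwrite("pics/top6c.png",cv2.resize(im[175:285,205:345],(770,605),interpolation=2)[:600])
print("screw",onz(ci,552,84,.022))
```

```text
front edge (90 off) (np.float32(-89.03762), np.float32(0.4801212), np.float32(0.10679685))
duct left wall top (np.float32(-0.39240375), np.float32(0.5192883), np.float32(0.10347279))
duct right wall (np.float32(0.31650347), np.float32(0.52972215), np.float32(0.0817249))
blade outer (np.float32(0.63456875), np.float32(0.54197323), np.float32(0.07970286))
blade inner (np.float32(0.57080203), np.float32(0.52981305), np.float32(0.051817738))
screw [0.55260455 0.09486297 0.022     ]
```

View pics/top6c.png

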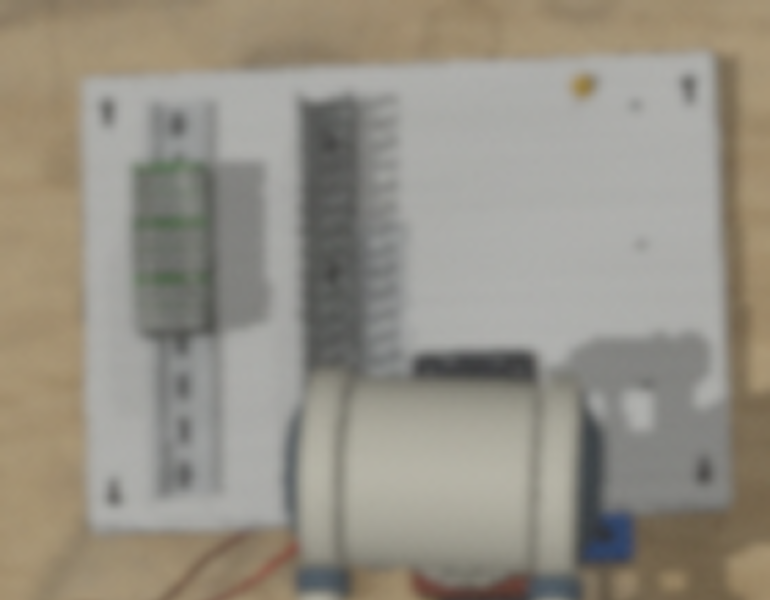

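The top view shows the duct nearly parallel to the rail and the plate sides. The blade reads about 0.35° clockwise of the plate, so I'll turn it slightly and seat the stock harder.

```bash
python3 -m crank '[0,0.5,0,0,0,-0.2,0,1,0,0,0,-0.4,0,1,0,0,0,-0.4,0,1,0,0,0,-0.4]'
cat > m.py <<'E'
from h import *
import sys
s=robot.observe(); q=s["orientation"]; R=Rn.from_quat([q[1],q[2],q[3],q[0]]).as_matrix(); print("tool y yaw",np.degrees(np.arctan2(R[1,1],R[0,1])),"torque",np.round(s["wrist_torque"],2),"F",np.round(s["force"],1))
ci=robot.camera_info("wrist"); im=robot.capture("wrist"); cv2.imwrite(sys.argv[1],im); g=cv2.GaussianBlur(cv2.cvtColor(im,cv2.COLOR_BGR2GRAY),(3,3),0).astype(float)
def yaw(P):
    P=np.array(P); vx,vy,x,y=cv2.fitLine(P.astype(np.float32),cv2.DIST_HUBER,0,.001,.001).ravel(); return np.degrees(np.arctan2(vy,vx)),x,y
def row(c,a,b,s): d=np.diff(g[a:b,c])*s; return a+np.argmax(d)+.5
D=[onz(ci,c,row(c,32,52,-1),.056)[:2] for c in range(425,636,3)]; print("duct left wall top",yaw(D))
D=[onz(ci,c,row(c,110,122,-1),.056)[:2] for c in range(425,636,3)]; print("duct right wall",yaw(D))
for z in(.023,.026):
 B=[onz(ci,c,row(c,192,212,-1),z)[:2] for c in range(375,636,3)]; print("blade inner",yaw(B))
E
python3 m.py pics/w7.png
```

```text
t: 13.05
tcp_pos: [0.4689, 0.0053, 0.0263]
orientation: [-0.001, 0.699, 0.715, -0.003]
force: [-13.8, -7.2, 2.3]
grip_width: 0.0254
gripper_force: 60.0
tool y yaw 1.3530868746195692 torque [-1.18  1.45 -0.36] F [-13.8  -7.2   2.3]
duct left wall top (np.float32(-2.1174505), np.float32(0.5241384), np.float32(0.103414886))
duct right wall (np.float32(0.89277583), np.float32(0.53108263), np.float32(0.08172965))
blade inner (np.float32(0.61086893), np.float32(0.5281971), np.float32(0.05172455))
blade inner (np.float32(0.610846), np.float32(0.5271232), np.float32(0.052197617))
```

Run:
```python
from h import *
ci=robot.camera_info("top"); g=np.mean([cv2.cvtColor(robot.capture("top"),cv2.COLOR_BGR2GRAY).astype(float) for _ in range(3)],0)
def fit(r0,r1,c0,c1,s,z):
    P=[]
    for r in range(r0,r1):
        d=np.clip(np.diff(g[r,c0:c1])*s,0,None); i=np.argmax(d); w=slice(max(i-2,0),i+3); c=c0+.5+(np.arange(len(d))[w]*d[w]).sum()/d[w].sum(); P.append(onz(ci,c,r,z)[:2])
    vx,vy,x,y=cv2.fitLine(np.array(P,np.float32),cv2.DIST_HUBER,0,.001,.001).ravel(); P=np.array(P); res=((P-[x,y])@[-vy,vx]).std()
    print(np.degrees(np.arctan(vy/vx)).round(2),x.round(4),y.round(4),"rms",res.round(4))
fit(194,268,214,227,1,.02)       # plate left side
fit(190,254,333,342,-1,.02)      # plate right side
fit(194,240,256,263,-1,.056)     # duct left wall
s=robot.observe(); print(s["t"],s["force"])
```

```text
0.84 0.5771 0.2328 rms 0.0042
0.89 0.6445 -0.1247 rms 0.0004
0.4 0.6447 0.1073 rms 0.0004
13.25 [-12.22580437  -8.27408396   1.58679875]
```

Run:
```python
import cv2,numpy as np
a=[cv2.resize(cv2.imread(f"pics/{n}.png")[110:345,340:375],None,fx=10,fy=2.5,interpolation=cv2.INTER_NEAREST) for n in("w6","w7")]
cv2.imwrite("pics/c7.png",np.hstack(a))
```

```text
(no output)
```

View pics/c7.png

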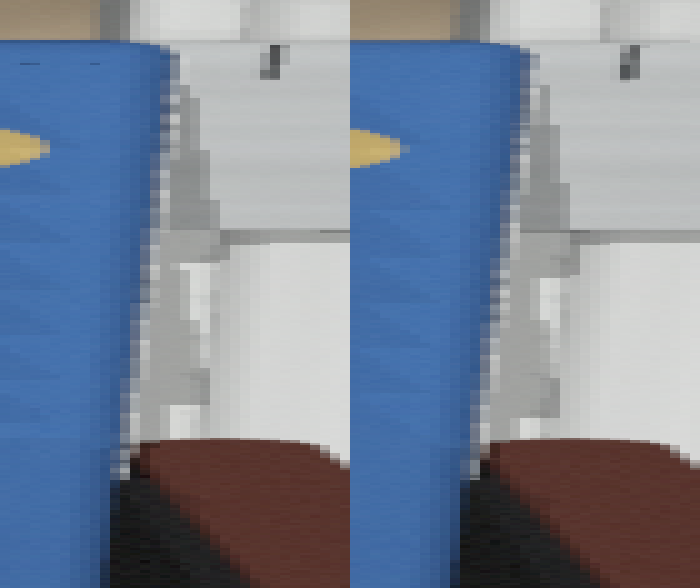

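Run:
```python
from h import *
ci=robot.camera_info("wrist")
def yaw(P):
    P=np.array(P,np.float32); vx,vy,x,y=cv2.fitLine(P,cv2.DIST_HUBER,0,.001,.001).ravel(); return round(float(np.degrees(np.arctan(-vx/vy))),2),x.round(4),y.round(4)
for n in("w6","w7"):
    im=cv2.imread(f"pics/{n}.png"); hs=cv2.cvtColor(im,cv2.COLOR_BGR2HSV); m=cv2.inRange(hs,(100,110,40),(125,255,255)); w=((hs[...,1]<30)&(hs[...,2]>90)).astype(int)
    L=[];Rr=[];E=[]
    for r in list(range(135,280,3))+list(range(440,455,3)):
        x=np.flatnonzero(m[r,250:400])+250; L.append(onz(ci,x.min(),r,.041)[:2]); Rr.append(onz(ci,x.max()+1,r,.041)[:2])
    for r in range(4,122,3):
        c=335+np.argmax([w[r,335+i:341+i].sum()==6 for i in range(50)]); E.append(onz(ci,c,r,.019)[:2])
    print(n,"L",yaw(L),"R",yaw(Rr),"edge",yaw(E), "width",np.linalg.norm(np.mean(Rr,0)-np.mean(L,0)))
```

```text
w6 L (0.87, np.float32(0.4564), np.float32(0.042)) R (0.9, np.float32(0.4818), np.float32(0.0427)) edge (1.3, np.float32(0.4798), np.float32(0.1)) width 0.025341043451944226
w7 L (0.71, np.float32(0.4564), np.float32(0.0503)) R (0.63, np.float32(0.4819), np.float32(0.0427)) edge (1.09, np.float32(0.4803), np.float32(0.1011)) width 0.025325492946552196
```

```bash
python3 -m crank '[0,0.3,0,0,0,-0.3,0,0.5,0,0,0,-0.6,0,0.5,0,0,0,-0.9,0,0.5,0,0,0,-0.9,0,0.5,0,0,0,-0.9]'
python3 m.py pics/w8.png
python3 - <<'E'
from h import *
ci=robot.camera_info("wrist")
def yaw(P):
    P=np.array(P,np.float32); vx,vy,x,y=cv2.fitLine(P,cv2.DIST_HUBER,0,.001,.001).ravel(); return round(float(np.degrees(np.arctan(-vx/vy))),2),x.round(4),y.round(4)
im=cv2.imread("pics/w8.png"); hs=cv2.cvtColor(im,cv2.COLOR_BGR2HSV); m=cv2.inRange(hs,(100,110,40),(125,255,255)); w=((hs[...,1]<30)&(hs[...,2]>90)).astype(int)
L=[];Rr=[];E=[]
for r in list(range(135,280,3))+list(range(440,455,3)):
    x=np.flatnonzero(m[r,250:400])+250; L.append(onz(ci,x.min(),r,.041)[:2]); Rr.append(onz(ci,x.max()+1,r,.041)[:2])
for r in range(4,122,3):
    c=335+np.argmax([w[r,335+i:341+i].sum()==6 for i in range(50)]); E.append(onz(ci,c,r,.019)[:2])
print("L",yaw(L),"R",yaw(Rr),"edge",yaw(E))
ci=robot.camera_info("top"); g=np.mean([cv2.cvtColor(robot.capture("top"),cv2.COLOR_BGR2GRAY).astype(float) for _ in range(2)],0)
def fit(r0,r1,c0,c1,s,z):
    P=[]
    for r in range(r0,r1):
        d=np.clip(np.diff(g[r,c0:c1])*s,0,None); i=np.argmax(d); k=slice(max(i-2,0),i+3); c=c0+.5+(np.arange(len(d))[k]*d[k]).sum()/d[k].sum(); P.append(onz(ci,c,r,z)[:2])
    vx,vy,x,y=cv2.fitLine(np.array(P,np.float32),cv2.DIST_HUBER,0,.001,.001).ravel(); print("top",np.degrees(np.arctan(vy/vx)).round(2),x.round(4),y.round(4))
fit(190,254,333,342,-1,.02); fit(194,240,256,263,-1,.056)
E
```

```text
t: 13.75
tcp_pos: [0.4692, 0.0049, 0.0263]
orientation: [-0.001, 0.693, 0.72, -0.003]
force: [-13.5, -10.3, 2.3]
grip_width: 0.0254
gripper_force: 60.3
tool y yaw 2.1881442493538406 torque [-1.36  1.53 -0.85] F [-13.5 -10.3   2.3]
duct left wall top (np.float32(-0.66844344), np.float32(0.5222336), np.float32(0.10340056))
duct right wall (np.float32(4.738801), np.float32(0.527398), np.float32(0.08317715))
blade inner (np.float32(0.92674935), np.float32(0.5190155), np.float32(0.05150362))
blade inner (np.float32(0.9267701), np.float32(0.5180958), np.float32(0.051974833))
L (1.02, np.float32(0.4564), np.float32(0.0609)) R (0.95, np.float32(0.482), np.float32(0.0425)) edge (1.25, np.float32(0.4801), np.float32(0.1039))
top 0.95 0.6359 -0.1249
top 1.05 0.637 0.1077
```

```bash
python3 -m crank '[0,0,0,0,0,0,0,0,0,0,0,0,0,0,0,0,0,0,0,0,0,0,0,0,0,0,0,0,0,0]'; python3 -c "
from rig import robot
print(robot.sign_off())"
```

```text
t: 14.4
tcp_pos: [0.4692, 0.0049, 0.0263]
orientation: [-0.001, 0.693, 0.72, -0.003]
force: [-13.5, -9.8, 2.7]
grip_width: 0.0256
gripper_force: 60.3
the job is handed in; nothing more can be done
None
```

I handed the job in at 14.4 s with the square gripped at 60 N, the stock pressing the edge at about 13 N and the blade the duct at about 10 N; the duct measured within about 0.1–0.2° of square, but sign-off returned no verdict.

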